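# Fit the notched blade plate into the vegetable slicer

### The arm

A 6-joint arm with a two-finger parallel gripper is mounted at the origin on a cart in front of the work surface, level with it; the furniture and walls round the work are solid. World frame = base frame: x ahead of the robot, y to its left, z up, the work surface at z = 0. Lengths are in mm, angles in degrees, forces in N, time in s.
With the tool pointing down it reaches from about 350 to 850 mm from the base axis. Payload 8.1 kg.
Tool frame: the origin (TCP) lies on the centre line of the jaws, within the pads' length; the fingertips stand env.tcp_to_tips ahead of it and the grasp point (between the pads) lies 8 mm behind it (env.tcp_to_tips is the distance from the TCP to the fingertips, in mm); z points along the fingers, y is the line along which they close (so a half turn about z gives the same grasp; the last joint's range is limited). The gripper opens to 85 mm and grips with 20 to 120 N. Pads are 22 mm wide; open, the fingers measure 114 mm over their backs; the gripper's body (76 mm by 85 mm) begins 54 mm behind the grasp point. The pads swing forward as they close: fully open they stand 13 mm farther back than shut.
Start: joints at [63.862, 7.471, 85.268, -0, 87.261, -4.893], TCP at [217.396, 559.236, 242.292] pointing down, gripper open.
Joint ranges: [-169.43, 169.43], [-51.17, 129.36], [1.28, 143.12], [-76.62, 256.62], [0, 156.53], [-152.29, 152.29]. Speed limits (degrees/s): [136.94, 136.94, 159.86, 180, 180, 180].

### API

Orientations are given as [roll, pitch, yaw] about the fixed x, y, z axes, in that order (R = Rz(yaw) Ry(pitch) Rx(roll)).
In Python, from workcell import readout, eyes, sign_off, env gives the robot as it stands.
- The arm moves only by the shell command python3 -m inch 'ROWS' [FORCE]. ROWS is JSON, a list of rows, each an object with "rotation": the turn, a rotation vector about the world's x, y, z in degrees, a list of three; "xyz": the shift along the world's x, y, z in units of 60 mm (1.0 is 60 mm), a list of three; "jaw": the closure, from -1 (fully open) to 1 (shut). A call has 1 to 12 rows; each row shifts and turns the commanded pose from where the row before left it; what a row does not reach is not made up. A row lasts 1/8 s, in which the tool goes at most 62.5 mm and 10.7 degrees, less where a joint would pass 70% of its speed; a pose out of reach is approached as far as the arm can. A call is refused whole if a number of a shift passes 1 or a number of a turn 10.7, either way. A call with a gripper value outside its range is refused whole. The fingers move at their own pace and stop on an object; FORCE is the grip in N (left out, the last holds). Time passes only in rows, so rows that do not move let the fingers close. It gives the time, the measured TCP pose, the force, the opening and the grip force at its end, in the units of the state.
- readout.sense(): the state, without advancing time (a new reading comes with each control period).
- eyes.capture(name): name is "side" or "top" or "wrist"; returns a dict with "pixels" (420x560x3 uint8, red, green, blue), "mtx" (3x3 intrinsics, pixels), "R" (3x3) and "t" (3): a world point X has camera coordinates R X + t; the wrist camera has in their place "mount" (4x4, takes a point from camera to tool coordinates, whose origin is the TCP and whose axes are the flange's). Camera axes: x right, y down, z forward; pixel columns grow to the right and rows downward; lengths in mm; the calibration is good to about 2 mm. A picture is of the moment at which its call begins: read the wrist's pose just before it. There is no depth.
- sign_off(): hands the job in; it is judged then, once.
The state is a dict: "clock": time; "joint_pos": joint angles; "qvel": joint speeds; "tau": joint torques, N m; "position": TCP position; "tool_rot": TCP orientation; "force": force on the tool from outside, world axes, zero at the start; "wrist_torque": the same for the moment, N m; "grip_width": finger opening in mm; "grasp_force": force on a finger pad.
Only numpy, scipy, OpenCV 4.12 (cv2) and the standard library are available. Lean on these libraries where they do the work, as an engineer would, in place of code of your own. Each camera call takes 0.05 s, during which the arm holds its last target. There are 200 camera calls.

### The job

Fit the vegetable slicer with its blade plate: pick up the steel plate that has a notch cut into one end and lay it gently into the slicer's seat with the notch over the single locating pin, so that it lies flat on the seat floor, then let go. Leave the other plate, the one without a notch, where it lies.

Things in the scene. Friction and masses are not known exactly. Their poses are not given: they have to be found in the camera images.
- notched_plate: The blade plate to fit: flat steel plate 120 (x) x 64 (y) x 6 mm (z) lying flat, z up, 0.1 to 0.22 kg. A square notch 34 mm wide is cut 40 mm deep into the middle of its +x end (from x = +20 to +60 mm). On top stands a brown wooden finger grip 48 mm long (x), 16 mm wide (y), its top 36 mm above the plate's underside, centred at x = -10 mm, y = 0; take it across its 16 mm width. Origin: centre of the underside of the 120 x 64 mm outline.
- plain_plate: Plate of another slicer, to be left alone: same size, steel, wooden finger grip and origin as the notched plate, but both ends are straight, without a notch.
- slicer: Vegetable slicer standing firmly on the table: brown wooden frame 260 mm long (x, from -150 to +110 mm, short handle at the -x end), 128 mm wide (y), top of the frame 29 mm above the table. In it an open seat, 150 (x) x 96 mm (y), with a flat steel floor 20 mm above the table, surrounded by 9 mm high walls. Origin: on the table, straight under the centre of the seat; z up.
- slicer_pin (a point): Foot of the upright steel locating pin, 10 mm in diameter and 16 mm high, on the seat floor at x = +40, y = 0, z = 20 mm of the slicer. With the plate central in the seat and its notch toward the slicer's +x end, the pin stands in the middle of the notch; the plate has 15 mm of play each way along the seat and 12 mm each way across it.

How it is judged (in metres and radians):
At the end, for the whole second after the job is handed in: The notched plate lies flat (within 3 degrees) and at rest on the floor of the slicer's seat (underside within 3 mm of it), right side up, with the pin standing inside its notch, anywhere in the play of 15 mm along and 12 mm across; the plain plate is within 30 mm of where it lay (x of slicer_pin in the frame of notched_plate between 0.02 and 0.06 m and y of slicer_pin in the frame of notched_plate between -0.015 and 0.015 m and z of notched_plate in the frame of slicer between 0.016 and 0.023 m and angle between notched_plate's own z axis and vertical below 0.05 rad and linear speed of notched_plate below 0.02 m/s and distance of plain_plate from where it was at the start of the episode below 0.03 m); the robot touches nothing.
It fails at once if the notched plate is dropped or thrown: it moves faster than 0.7 m/s with no finger touching it (a free fall of about 25 mm) (linear speed of notched_plate above 0.7 m/s and contact force between the fingers and notched_plate below 0.05 N).
It fails at once if the notched plate is pressed or rammed onto the slicer with more than 60 N (contact force between notched_plate and slicer above 60 N).
It fails at once if the plain plate is moved by more than 30 mm (distance of plain_plate from where it was at the start of the episode above 0.03 m).
It also fails if it takes over 35 s, if anything falls off the work surface, if the arm or the gripper's body presses on something with over 40 N, if the wrist force passes 120 N, or if a joint passes its speed limit or range.

## Working session

There is one attempt and no reset: what is moved stays moved. The work goes in short steps, Python scripts to look and compute and a shell command to move; the robot and the scene stay as the last step left them, time stands still between calls to the robot, and variables do not carry over. Pictures are saved under pics/ and viewed, at most 10 in all, crops included, and the job is handed in when it is done.

```bash
mkdir -p pics; python3 - <<'E'
from workcell import readout, eyes, env
import cv2,numpy as np,pickle
s=readout.sense();print(s['clock'],s['position'],s['tool_rot'],s['grip_width'],env.tcp_to_tips)
for n in('top','side'):
    c=eyes.capture(n);pickle.dump(c,open(n+'.pkl','wb'));cv2.imwrite(f'pics/{n}1.png',c['pixels'][:,:,::-1])
    R=np.array(c['R']);print(n,(-R.T@np.array(c['t'])).round(),R.round(2).tolist())
E
```

```text
0.0 [217.17898394 558.74249376 241.23633278] [-1.79895333e+02 -6.89149311e-03  1.58753922e+02] 85.43530451928467 11.0
top [ 299.  -53. 1147.] [[0.02, -1.0, -0.0], [-0.98, -0.02, -0.21], [0.21, 0.01, -0.98]]
side [  65. -783.  794.] [[0.87, -0.5, 0.02], [-0.3, -0.56, -0.77], [0.4, 0.66, -0.64]]
```

View pics/top1.png

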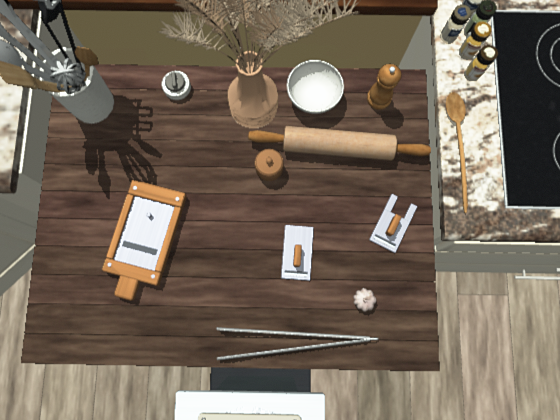

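View pics/side1.png

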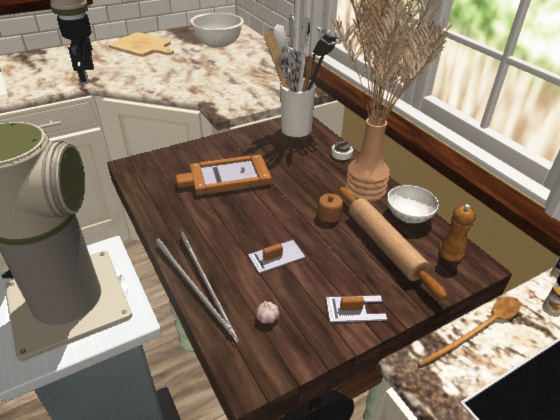

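The top view shows the slicer around (145,235) with its handle at the lower end and the pin near (151,216). The notched plate is at (393,223) with its notch pointing up and slightly right. The plain plate is at (297,252). The side view confirms this.

```bash
cat >h.py <<'E'
import numpy as np,cv2
def ray(c,uv,z):
    R=np.array(c['R']);t=np.array(c['t']);o=-R.T@t
    d=R.T@np.linalg.solve(np.array(c['mtx']),[uv[0],uv[1],1.]);return o+d*(z-o[2])/d[2]
def box(c,m,z):
    n=max(cv2.findContours(m.astype(np.uint8),0,2)[0],key=cv2.contourArea)
    p=np.array([ray(c,q,z)[:2] for q in cv2.convexHull(n)[:,0]],np.float32)
    return cv2.minAreaRect(p)
E
python3 - <<'E'
import pickle,numpy as np,cv2
from h import *
c=pickle.load(open('top.pkl','rb'));hsv=cv2.cvtColor(c['pixels'],cv2.COLOR_RGB2HSV)
def reg(m,x0,y0,x1,y1):
    o=np.zeros(m.shape,bool);o[y0:y1,x0:x1]=m[y0:y1,x0:x1];return o
steel=(hsv[...,1]<60)&(hsv[...,2]>110); wood=(hsv[...,1]>120)&(hsv[...,2]>130)
print('plate',box(c,reg(steel,365,185,422,258),6))
print('plain',box(c,reg(steel,275,220,320,285),6))
m=reg(wood,375,205,415,245);print('grip',box(c,m,36))
w=reg(wood,98,175,192,305);w=cv2.morphologyEx(w.astype(np.uint8),cv2.MORPH_CLOSE,np.ones((3,3)))
f=cv2.morphologyEx(w,cv2.MORPH_OPEN,np.ones((3,3)))
print('slicer',box(c,w,29))
print('seat',box(c,reg(steel,98,175,192,285),20))
print('pinfoot',ray(c,(151,217),28),'handle',ray(c,(127,288),20))
for n,p in(('ends of prongs',(402,200)),('',(414,205)),('tail',(372,236)),('',(400,250))):print(n,ray(c,p,6)[:2])
E
```

```text
plate ((523.3320922851562, -314.0045166015625), (66.35740661621094, 121.18372344970703), 63.51179504394531)
plain ((452.2106018066406, -96.18482971191406), (65.93439483642578, 122.26907348632812), 86.44730377197266)
grip ((514.34423828125, -309.86346435546875), (13.606354713439941, 46.04973602294922), 62.790802001953125)
slicer ((468.844970703125, 250.51943969726562), (126.82610321044922, 257.56011962890625), 76.09447479248047)
seat ((487.3265075683594, 246.65274047851562), (95.41353607177734, 151.04205322265625), 76.14193725585938)
pinfoot [521.32157148 231.1620201   28.        ] handle [363.60240128 274.75231813  20.        ]
ends of prongs [ 576.05843309 -336.55676579]
 [ 564.78863881 -363.63531905]
tail [ 491.10813652 -266.03750904]
 [ 460.39197155 -328.29564999]
```

```bash
python3 -m inch '[{"rotation":[0,0,-0.5],"xyz":[0.4,-0.95,0],"jaw":-1},{"rotation":[0,0,-0.5],"xyz":[0.4,-0.95,0],"jaw":-1},{"rotation":[0,0,-0.5],"xyz":[0.4,-0.95,0],"jaw":-1},{"rotation":[0,0,-0.5],"xyz":[0.4,-0.95,0],"jaw":-1},{"rotation":[0,0,-0.5],"xyz":[0.4,-0.95,0],"jaw":-1},{"rotation":[0,0,-0.5],"xyz":[0.4,-0.95,0],"jaw":-1},{"rotation":[0,0,-0.5],"xyz":[0.4,-0.95,0],"jaw":-1},{"rotation":[0,0,-0.5],"xyz":[0.4,-0.95,0],"jaw":-1},{"rotation":[0,0,-0.5],"xyz":[0.4,-0.95,0],"jaw":-1},{"rotation":[0,0,-0.5],"xyz":[0.4,-0.95,0],"jaw":-1},{"rotation":[0,0,0],"xyz":[0.4,-0.95,0],"jaw":-1},{"rotation":[0,0,0],"xyz":[0.4,-0.95,0],"jaw":-1}]' 40
```

```text
clock: 1.6
position: [505.7, -126.8, 242.0]
tool_rot: [180.0, -0.0, 153.7]
force: [1.1, 0.3, -1.2]
grip_width: 85.2
grasp_force: 0.0
```

```bash
python3 -m inch '[{"rotation":[0,0,0],"xyz":[0.035,-0.76,-0.45],"jaw":-1},{"rotation":[0,0,0],"xyz":[0.035,-0.76,-0.45],"jaw":-1},{"rotation":[0,0,0],"xyz":[0.035,-0.76,-0.45],"jaw":-1},{"rotation":[0,0,0],"xyz":[0.035,-0.76,-0.45],"jaw":-1},{"rotation":[0,0,0],"xyz":[0,0,0],"jaw":-1},{"rotation":[0,0,0],"xyz":[0,0,0],"jaw":-1}]'
python3 - <<'E'
from workcell import readout, eyes
import cv2,pickle,numpy as np
s=readout.sense();c=eyes.capture('wrist');pickle.dump((s,c),open('w1.pkl','wb'));cv2.imwrite('pics/w1.png',c['pixels'][:,:,::-1]);print(s['position'],s['tool_rot'],np.array(c['mount']).round(2).tolist())
E
```

```text
clock: 2.35
position: [513.5, -306.9, 133.9]
tool_rot: [180.0, -0.1, 153.7]
force: [0.5, -0.1, 0.4]
grip_width: 85.4
grasp_force: 0.0
[ 513.52674422 -306.85602321  133.86763861] [ 1.79969283e+02 -6.56926086e-02  1.53721903e+02] [[-0.0, -0.95, -0.32, 83.13], [1.0, -0.0, 0.0, -0.05], [-0.0, -0.32, 0.95, -131.68], [0.0, 0.0, 0.0, 1.0]]
```

View pics/w1.png

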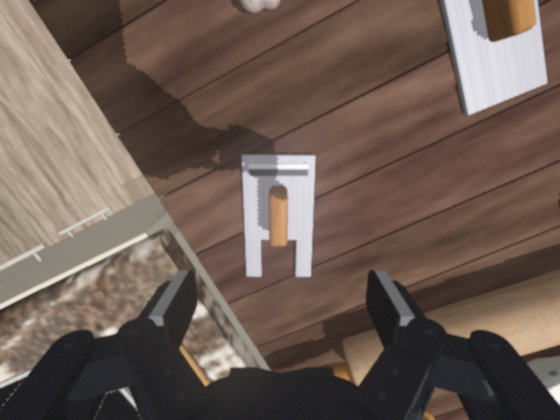

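The wrist view shows the notched plate aligned and centred between the jaws: plate columns 242–315, grip at about (279,217), notch at the lower end.

```bash
python3 - <<'E'
import pickle,numpy as np,cv2
from scipy.spatial.transform import Rotation as Ro
from h import *
s,c=pickle.load(open('w1.pkl','rb'))
T=np.eye(4);T[:3,:3]=Ro.from_euler('xyz',s['tool_rot'],degrees=True).as_matrix();T[:3,3]=s['position']
E=np.linalg.inv(T@np.array(c['mount']));c['R']=E[:3,:3];c['t']=E[:3,3]
hsv=cv2.cvtColor(c['pixels'],cv2.COLOR_RGB2HSV)
def reg(m,x0,y0,x1,y1):
    o=np.zeros(m.shape,bool);o[y0:y1,x0:x1]=m[y0:y1,x0:x1];return o
print(box(c,reg((hsv[...,1]<60)&(hsv[...,2]>110),225,140,335,290),6))
print(box(c,reg((hsv[...,1]>120)&(hsv[...,2]>100),262,175,296,255),36))
E
```

```text
((525.15185546875, -315.59185791015625), (66.99970245361328, 121.40995025634766), 63.685813903808594)
((531.6245727539062, -315.9195251464844), (0.0, 0.0), 0.0)
```

```bash
python3 -m inch '[{"rotation":[0,0,0],"xyz":[0.03,-0.06,-0.6],"jaw":-1},{"rotation":[0,0,0],"xyz":[0,0,-0.6],"jaw":-1},{"rotation":[0,0,0],"xyz":[0,0,-0.4],"jaw":-1},{"rotation":[0,0,0],"xyz":[0,0,-0.26],"jaw":-1},{"rotation":[0,0,0],"xyz":[0,0,0],"jaw":0.3},{"rotation":[0,0,0],"xyz":[0,0,0],"jaw":1},{"rotation":[0,0,0],"xyz":[0,0,0],"jaw":1},{"rotation":[0,0,0],"xyz":[0,0,0],"jaw":1},{"rotation":[0,0,0],"xyz":[0,0,0],"jaw":1},{"rotation":[0,0,0],"xyz":[0,0,0],"jaw":1}]' 60
```

```text
clock: 3.65
position: [516.3, -311.4, 23.9]
tool_rot: [-180.0, 0.1, 153.7]
force: [0.2, 0.3, 6.6]
grip_width: 15.0
grasp_force: 59.5
```

```bash
python3 -m inch '[{"rotation":[0,0,0],"xyz":[0,0,0.3],"jaw":1},{"rotation":[0,0,0],"xyz":[0,0,0.6],"jaw":1},{"rotation":[0,0,0],"xyz":[0,0,0.6],"jaw":1},{"rotation":[0,0,1.2],"xyz":[-0.05,0.5,0.1],"jaw":1},{"rotation":[0,0,1.2],"xyz":[-0.05,0.8,0],"jaw":1},{"rotation":[0,0,1.2],"xyz":[-0.06,0.95,0],"jaw":1},{"rotation":[0,0,1.2],"xyz":[-0.06,0.95,0],"jaw":1},{"rotation":[0,0,1.2],"xyz":[-0.06,0.95,0],"jaw":1},{"rotation":[0,0,1.2],"xyz":[-0.06,0.95,0],"jaw":1},{"rotation":[0,0,1.2],"xyz":[-0.06,0.95,0],"jaw":1},{"rotation":[0,0,1.2],"xyz":[-0.06,0.95,0],"jaw":1},{"rotation":[0,0,1.2],"xyz":[-0.06,0.95,0],"jaw":1}]'
python3 -m inch '[{"rotation":[0,0,1.2],"xyz":[-0.06,0.8,0],"jaw":1},{"rotation":[0,0,0.6],"xyz":[-0.03,0.5,0],"jaw":1},{"rotation":[0,0,0],"xyz":[0,0,0],"jaw":1},{"rotation":[0,0,0],"xyz":[0,0,0],"jaw":1}]'
python3 - <<'E'
from workcell import readout, eyes
import cv2,pickle
s=readout.sense();c=eyes.capture('wrist');pickle.dump((s,c),open('w2.pkl','wb'))
t=eyes.capture('side');pickle.dump(t,open('t2.pkl','wb'))
import numpy as np
a=c['pixels'][:,:,::-1];b=t['pixels'][80:290,130:410,::-1];b=cv2.resize(b,(560,420),interpolation=cv2.INTER_CUBIC)
cv2.imwrite('pics/w2.png',a);cv2.imwrite('pics/s2.png',b)
E
```

```text
clock: 5.15
position: [484.1, 168.1, 119.8]
tool_rot: [180.0, 0.1, 164.6]
force: [1.4, -0.3, -1.3]
grip_width: 14.8
grasp_force: 58.6
clock: 5.65
position: [478.9, 243.8, 119.1]
tool_rot: [-180.0, 0.0, 166.4]
force: [-0.1, -0.4, -2.1]
grip_width: 15.1
grasp_force: 58.8
```

View pics/w2.png

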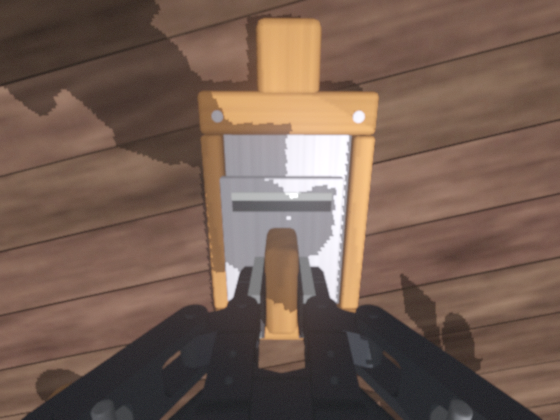

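View pics/s2.png

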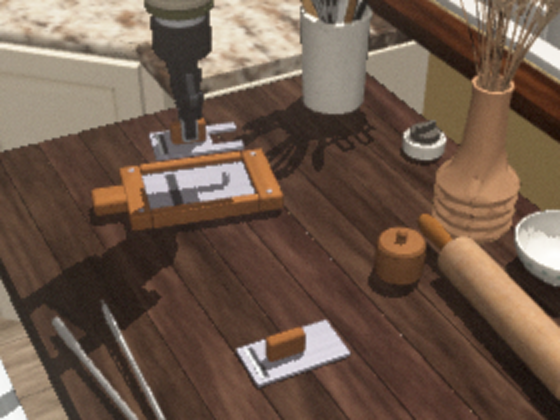

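The wrist view shows the plate held level (rear edge at row 177, columns 221–344) above the seat. The frame's rear corners are at (200,93) and (377,93). The side view confirms that the notch points to the pin end.

```bash
python3 - <<'E'
import pickle,numpy as np
from scipy.spatial.transform import Rotation as Ro
from h import *
s,c=pickle.load(open('w2.pkl','rb'))
T=np.eye(4);T[:3,:3]=Ro.from_euler('xyz',s['tool_rot'],degrees=True).as_matrix();T[:3,3]=s['position']
E=np.linalg.inv(T@np.array(c['mount']));c['R']=E[:3,:3];c['t']=E[:3,3]
a,b=ray(c,(200,93),29),ray(c,(377,93),29);p,q=ray(c,(221,177),s['position'][2]-18),ray(c,(344,177),s['position'][2]-18)
S=Ro.from_euler('z',-13.9,degrees=True).as_matrix();o=np.array([488,246,0])
for n,v in(('fr',a),('fr',b),('screw',ray(c,(217,117),29)),('screw',ray(c,(359,117),29)),('seatL',ray(c,(223,136),20)),('seatR',ray(c,(350,136),20)),('pl',p),('pl',q)):print(n,v[:2].round(1),(S.T@(v-o)).round(1)[:2])
print(s['position'])
E
```

```text
fr [374.8 211.1] [-101.5  -61.1]
fr [403.7 330.1] [-102.1   61.4]
screw [392.7 217.7] [-85.7 -50.3]
screw [416.5 315.6] [-86.2  50.4]
seatL [406.6 216.1] [-71.9 -48.6]
seatR [429.1 309. ] [-72.3  47.1]
pl [422.8 225.6] [-58.4 -35.4]
pl [437.7 286.7] [-58.6  27.4]
[478.94297675 243.79170959 119.06066127]
```

```bash
python3 -m inch '[{"rotation":[0,0,0],"xyz":[0.03,0.065,0],"jaw":1},{"rotation":[0,0,0],"xyz":[0,0,-0.35],"jaw":1},{"rotation":[0,0,0],"xyz":[0,0,-0.35],"jaw":1},{"rotation":[0,0,0],"xyz":[0,0,-0.25],"jaw":1},{"rotation":[0,0,0],"xyz":[0,0,-0.1],"jaw":1},{"rotation":[0,0,0],"xyz":[0,0,-0.05],"jaw":1},{"rotation":[0,0,0],"xyz":[0,0,-0.03],"jaw":1},{"rotation":[0,0,0],"xyz":[0,0,0],"jaw":1},{"rotation":[0,0,0],"xyz":[0,0,0],"jaw":1}]'
```

```text
clock: 6.88
position: [481.1, 248.3, 51.4]
tool_rot: [180.0, 0.0, 166.4]
force: [-0.1, 0.1, -1.4]
grip_width: 14.9
grasp_force: 58.8
```

```bash
python3 - <<'E'
from workcell import eyes
import cv2
t=eyes.capture('side')['pixels'][135:220,160:290,::-1];cv2.imwrite('pics/s3.png',cv2.resize(t,None,fx=5,fy=5,interpolation=cv2.INTER_CUBIC))
E
```

```text
(no output)
```

View pics/s3.png

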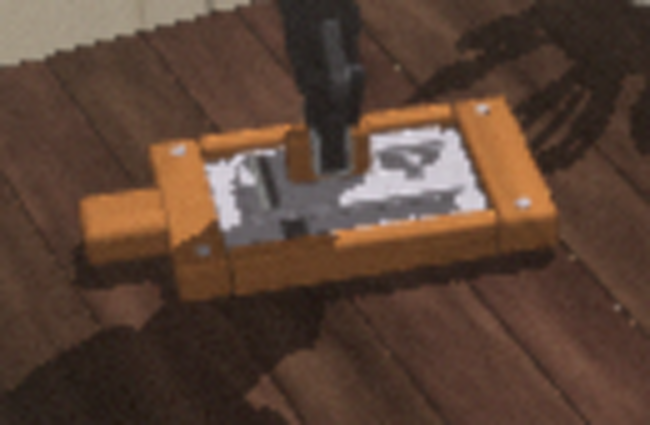

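The plate is inside the seat walls with no contact force, and the pin shows inside the notch around (415,155). I'll lower the last 7 mm gently.

```bash
python3 -m inch '[{"rotation":[0,0,0],"xyz":[0,0,-0.04],"jaw":1},{"rotation":[0,0,0],"xyz":[0,0,-0.04],"jaw":1},{"rotation":[0,0,0],"xyz":[0,0,-0.02],"jaw":1},{"rotation":[0,0,0],"xyz":[0,0,-0.01],"jaw":1},{"rotation":[0,0,0],"xyz":[0,0,0],"jaw":1},{"rotation":[0,0,0],"xyz":[0,0,0],"jaw":1}]'
```

```text
clock: 7.68
position: [480.9, 248.2, 44.4]
tool_rot: [180.0, 0.0, 166.4]
force: [0.7, -0.7, -0.8]
grip_width: 14.6
grasp_force: 58.8
```

```bash
python3 -m inch '[{"rotation":[0,0,0],"xyz":[0,0,-0.012],"jaw":1},{"rotation":[0,0,0],"xyz":[0,0,0],"jaw":1},{"rotation":[0,0,0],"xyz":[0,0,0],"jaw":0.4},{"rotation":[0,0,0],"xyz":[0,0,0],"jaw":0.1},{"rotation":[0,0,0],"xyz":[0,0,0],"jaw":0},{"rotation":[0,0,0],"xyz":[0,0,0],"jaw":0}]'
```

```text
clock: 8.43
position: [480.8, 248.2, 43.5]
tool_rot: [-180.0, -0.0, 166.4]
force: [0.7, 0.7, -0.2]
grip_width: 42.6
grasp_force: 0.0
```

```bash
python3 -m inch '[{"rotation":[0,0,0],"xyz":[0,0,0.2],"jaw":0},{"rotation":[0,0,0],"xyz":[0,0,0.6],"jaw":0},{"rotation":[0,0,0],"xyz":[0,0,0.9],"jaw":0},{"rotation":[0,0,0],"xyz":[0,0,0.9],"jaw":0},{"rotation":[0,0,0],"xyz":[-0.5,0,0.5],"jaw":0},{"rotation":[0,0,0],"xyz":[-0.8,0,0],"jaw":0},{"rotation":[0,0,0],"xyz":[0,0,0],"jaw":0}]'
python3 - <<'E'
from workcell import eyes
import cv2
t=eyes.capture('wrist')['pixels'][:,:,::-1];s=eyes.capture('side')['pixels'][135:219,160:290,::-1]
cv2.imwrite('pics/f.png',cv2.hconcat([cv2.resize(t,(400,300)),cv2.resize(s,(400,300),interpolation=cv2.INTER_CUBIC)]))
E
```

```text
clock: 9.3
position: [400.6, 248.3, 230.6]
tool_rot: [180.0, 0.0, 166.4]
force: [0.6, 0.9, -0.9]
grip_width: 42.3
grasp_force: 0.0
```

View pics/f.png

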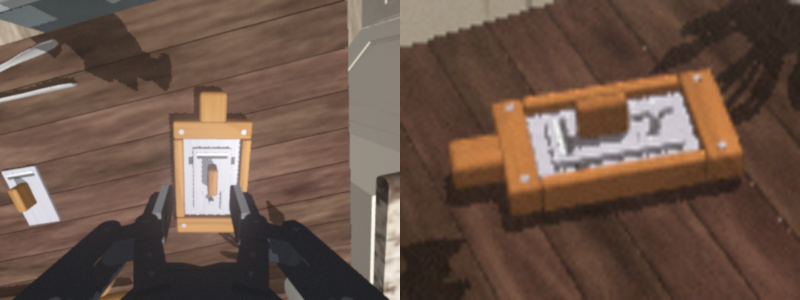

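The plate lies centred inside the seat (about (212,180) in the left panel). The right panel shows the pin in the notch at about (657,120), the gripper clear, and the plain plate not moved.

```bash
python3 -c "
from workcell import sign_off
print(sign_off())"
```

```text
the job is handed in; nothing more can be done
None
```

The notched plate lies in the slicer's seat with the pin inside its notch in the final images, the gripper let go and is clear, the plain plate was not touched, and the job is handed in (no verdict was returned).

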